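Rinse a flask on the push-down jet rinser

TASK

The round-shouldered flask lying in the sloping draining stand needs rinsing: turn it mouth down over the upright jet of the push-down rinser so that its neck goes down over the jet and its shoulder seats in the sprung ring, then press it straight down until the ring is at, or very near, the bottom of its travel. Finish while still holding the flask pressed down there, pushing through the flask and not on the ring itself. Do not disturb the other things on the bench.

Things in the scene. Friction and masses are not known exactly. Their poses are not given: they have to be found in the camera images.
- flask: Loose hollow amber glass flask, 112 mm long, 0.09 to 0.18 kg. Origin: centre of its flat base; +z base to mouth. Body 62 mm wide, straight from z = 7 to 46 (grip across its sides at z = 26); round shoulder, 40 mm wide at z = 64; open neck 28 mm outside, 21 mm bore, z = 70 to 112; wall 3.5. Starts lying in the stand, axis 30 degrees below level, mouth lowest, pointing roughly away from the robot.
- flask_mouth (a point): Centre of the flask's open mouth, on its axis 112 mm from the base.
- stand: Fixed draining stand: steel foot 150 x 90 x 8 mm, two sloping 8 mm bars (centres 40 mm apart) under the flask's body, ending in short upturned stops at its shoulder. Origin at the foot's underside, below the flask's body middle (110 mm up); +x: level direction in which the mouth points. Bars and stops stay below the flask's axis and within 24 mm either side, so its sides are free.
- rinser: Fixed push-down rinser: grey base 135 x 135 x 25 mm, origin at the centre of its underside, z up. From its centre rises the steel jet, a 10 mm round peg, tip 125 mm above the bench. A white ring rides round the jet on three sprung guide posts (50 mm from the jet's axis, tops 107 mm above the bench).
- jet_tip (a point): Tip of the jet, on the axis of jet and ring, 125 mm above the bench.
- cradle_seat (a point): Centre of the sprung ring's top face: 105 mm above the bench when free, moves with the ring. Ring 66 mm outside, 40 mm inside, 12 mm thick, with three lugs reaching out to 62 mm from the axis. With the flask seated mouth down, its body middle (flask z = 26 mm) is 38 mm above this point and its mouth 48 mm below.
- cradle (a joint): How far the ring is pressed down, in m: 0 free (top), 0.018 at the bottom stop. Sprung: 4 N to start it moving, 11.2 N at the bottom; it springs back when let go. The flask's own weight does not move it.
- peg_stand: Bystander, fixed: plain grey peg stand, foot 90 x 130 x 14 mm with two pegs 99 mm tall and no ring. Origin at its underside. Not used.
- reagent_bottle: Bystander, loose: closed amber bottle, 64 mm in diameter, 150 mm tall, standing. Origin at the centre of its underside.
- conical_flask: Bystander, loose: clear conical flask, 86 mm wide at the foot, 120 mm tall, standing. Origin at the centre of its underside.
Not all that is in view belongs to the job. What is shaped like the rinser but blue or yellow is not meant.

How it is judged:
By the outcome, as a careful person would: the job done as asked, in the order asked, and still so for the second after the job is handed in, while the arm keeps its last pose, push and grip.
It also fails if it takes over 42 s, if anything falls off the work surface, if the arm or the gripper's body presses on something with over 40 N, if the wrist force passes 120 N, or if a joint passes its speed limit or range.

ROBOT

A 6-joint arm with a two-finger parallel gripper is mounted at the origin on the work surface. World frame = base frame: x ahead of the robot, y to its left, z up, the work surface at z = 0. Lengths are in m, angles in rad, forces in N, time in s.
With the tool pointing down it reaches from about 0.25 to 0.85 m from the base axis. Payload 12.5 kg.
Tool frame: the origin (TCP) lies on the mounting face of the last link; the fingertips stand manip.tip_reach ahead of it and the grasp point (between the pads) lies 167 mm ahead of it (manip.tip_reach is the distance from the TCP to the fingertips, in m); z points along the fingers, y is the direction in which the jaws open and shut (so a half turn about z gives the same grasp; the last joint's range is limited). The gripper opens to 93 mm and grips with 3 to 60 N. Pads are 15 mm wide; open, the fingers measure 128 mm over their backs; the gripper's body (75 mm by 188 mm) begins 65 mm behind the grasp point.
Start: joints at [1.017, 0.351, 1.652, -0, 1.139, -0.085], TCP at [0.248, 0.491, 0.405] pointing down, gripper open.
Joint ranges: [-2.75, 2.75], [-0.79, 2.1], [0.01, 2.65], [-1.57, 4.71], [0.07, 3.14], [-2.87, 2.87]. Speed limits (rad/s): [2.22, 2.22, 2.79, 3.14, 3.14, 3.14].

INTERFACE

Orientations are given as [roll, pitch, yaw] about the fixed x, y, z axes, in that order (R = Rz(yaw) Ry(pitch) Rx(roll)).
In Python, from bench import manip gives the robot as it stands.
- The arm moves only by the tool carry_out, never from a script. Its argument "commands" is a list of rows, each an object of numbers: "x", "y", "z": the shift along the tool's x, y, z in mm; "wx", "wy", "wz": the turn, a rotation vector about the tool's x, y, z in rad; "fingers": the closure in counts, from 0 (fully open) to 255 (shut). In form: [{"x": .., "y": .., "z": .., "wx": .., "wy": .., "wz": .., "fingers": ..}, ...]. A call has 1 to 20 rows; each row is the pose to reach, as a shift and turn from the pose commanded when the call began, along the tool's axes at that moment; what a row does not reach only later rows make up. A row lasts 1/12 s, in which the tool goes at most 41.7 mm and 7.16 degrees, less where a joint would pass 70% of its speed; a pose out of reach is approached as far as the arm can. A call with a gripper value outside its range is refused whole. The fingers move at their own pace and stop on an object; "newtons" is the grip in N (left out, the last holds). Time passes only in rows, so rows that repeat a pose let the fingers close. It gives the time, the measured TCP pose, the force and the opening at its end, in the units of the state.
- manip.state(): the state, without advancing time (a new reading comes with each control period).
- manip.grab_frame(name): name is "scene" or "top" or "wrist"; returns a dict with "frame" (384x512x3 uint8, red, green, blue), "intrinsics" (3x3 intrinsics, pixels), "extrinsics" (4x4, takes a point from world to camera coordinates). Camera axes: x right, y up, looking along -z (the intrinsics and any distortion apply to the point x, -y, -z); pixel columns grow to the right and rows downward; lengths in m; the calibration is good to about 2 mm. A picture is of the moment at which its call begins. There is no depth.
- manip.hand_in(): hands the job in, once; it reports no verdict.
Trained networks look in a picture, given as the dict that the camera call returned (one of the last four; its "shot" number tells which), for a name from the list of things; names that differ only in an ending like _2 or _b are one class to them, and where a whole thing is asked for, a point or a joint stands for the part that bears it (a point fixed in the world has none). Each returns a list of dicts, best first, with "p" (0 to 1); they miss things now and then, are a little off and sometimes report something else, mostly with a low value. They report only what shows in the picture. A call takes as long as a camera call. They do not tell look-alikes from the thing itself.
- manip.boxes_of(picture, label): "rect" ([left, top, width, height] as shares, 0 to 1, of the picture: columns of its width, rows of its height, round what is visible of it).
The state is a dict: "t": time; "joints": joint angles; "qvel": joint speeds; "joint_torque": joint torques, N m; "ee_pos": TCP position; "tool_rot": TCP orientation; "contact_force": force on the tool from outside, world axes, zero at the start; "moment": the same for the moment, N m; "opening": opening from 0.0 (shut) to 1.0 (fully open).
Only numpy, scipy, OpenCV 4.12 (cv2) and the standard library are available. Lean on these libraries where they do the work, as an engineer would, in place of code of your own. Each camera call takes 0.05 s, during which the arm holds its last target. There are 200 camera calls.

## Working session

There is one attempt and no reset: what is moved stays moved. The work goes in short steps, Python scripts to look and compute and a tool call to move; the robot and the scene stay as the last step left them, time stands still between calls to the robot, and variables do not carry over. Pictures are saved under pics/ and viewed, about 8 in all and at most 12, crops included, and the job is handed in when it is done.

Besides the shell and the picture viewer there is one more tool, called by a JSON object that holds its "op" and its "data", one argument or row to a line. carry_out: Moves the arm, as the interface text tells. Its arguments: {"type":"object","properties":{"commands":{"type":"array","items":{"type":"object","properties":{"x":{"type":"number"},"y":{"type":"number"},"z":{"type":"number"},"wx":{"type":"number"},"wy":{"type":"number"},"wz":{"type":"number"},"fingers":{"type":"number"}}}},"newtons":{"type":"number"}},"required":["commands"]}

```bash
mkdir -p pics; ls; python3 - <<'E'
from bench import manip
import cv2,numpy as np
print(manip.tip_reach, manip.state())
ims=[]
for n in("scene","top"):
    f=manip.grab_frame(n); print(n,f["intrinsics"],f["extrinsics"],[k for k in f])
    for l in("flask","stand","rinser","cradle_seat","peg_stand"):
        print(l,[(round(d["p"],2),[round(v*s) for v,s in zip(d["rect"],(512,384,512,384))]) for d in manip.boxes_of(f,l)])
    cv2.imwrite(f"pics/{n}.png",cv2.resize(f["frame"][:,:,::-1],(800,600),interpolation=cv2.INTER_CUBIC))
E
```

```text
pics
0.1861 {'t': 0.0, 'joints': array([ 1.01739426e+00,  3.51221365e-01,  1.65237229e+00, -3.33288071e-06,
        1.13906342e+00, -8.46400594e-02]), 'qvel': array([-2.75313310e-03,  1.17889772e-03,  1.31694993e-03, -5.51285066e-04,
       -2.53460477e-05, -1.78778298e-04]), 'joint_torque': array([ 2.16198614e-04, -4.97324395e+01, -2.85262656e+01,  6.99265371e-02,
        2.57426407e-02,  1.11125509e-06]), 'ee_pos': array([0.2484184 , 0.49057671, 0.40422915]), 'tool_rot': array([-3.14053178e+00, -8.69707670e-05,  2.67283199e+00]), 'contact_force': array([-0.11108519, -0.24165748, -0.57126544]), 'moment': array([0.05068019, 0.01095393, 0.03954574]), 'opening': 1.0026701966996348}
scene [[349.43617599   0.         258.72315991]
 [  0.         349.43617599 190.04954715]
 [  0.           0.           1.        ]] [[-0.5219533   0.85271199  0.02114271  0.27445587]
 [-0.473362   -0.31019132  0.82444512  0.19141739]
 [ 0.70957252  0.4203137   0.56554684 -1.69377506]
 [ 0.          0.          0.          1.        ]] ['frame', 'intrinsics', 'extrinsics', 'shot']
flask [(0.58, [189, 157, 22
[... 389 characters left out ...]
4.39511476 196.19874613]
 [  0.           0.           1.        ]] [[-0.00928014 -0.99994942 -0.0038773   0.00910272]
 [ 0.98708136 -0.00978081  0.159921   -0.5787917 ]
 [-0.15995083 -0.00234312  0.9871222  -1.20979578]
 [ 0.          0.          0.          1.        ]] ['frame', 'intrinsics', 'extrinsics', 'shot']
flask [(0.79, [331, 174, 25, 37])]
stand [(0.84, [319, 177, 37, 49])]
rinser [(0.94, [172, 256, 52, 57]), (0.93, [102, 211, 56, 61]), (0.86, [177, 182, 51, 50]), (0.76, [163, 108, 48, 53])]
cradle_seat [(0.94, [171, 269, 38, 39]), (0.91, [165, 115, 34, 32]), (0.91, [100, 230, 40, 35]), (0.69, [244, 117, 44, 33]), (0.64, [183, 187, 35, 37])]
peg_stand [(0.81, [247, 116, 42, 34])]
```

View pics/scene.png

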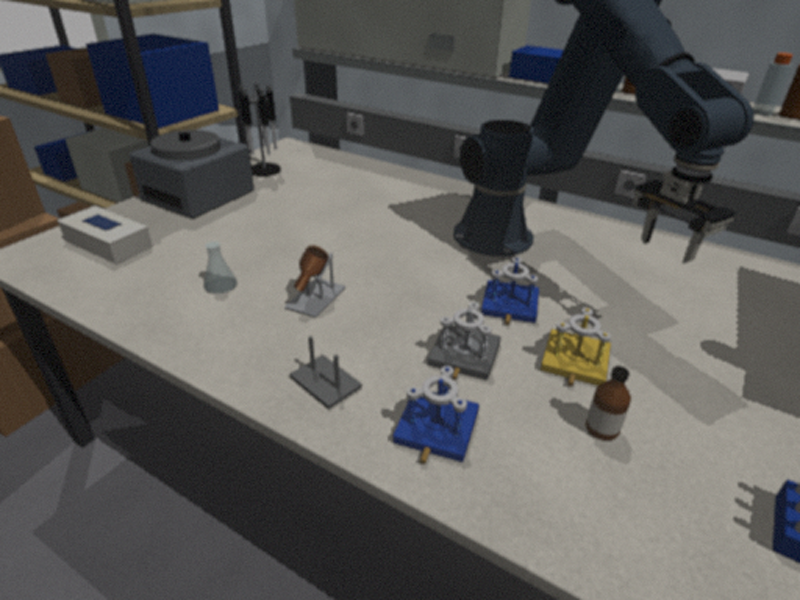

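View pics/top.png

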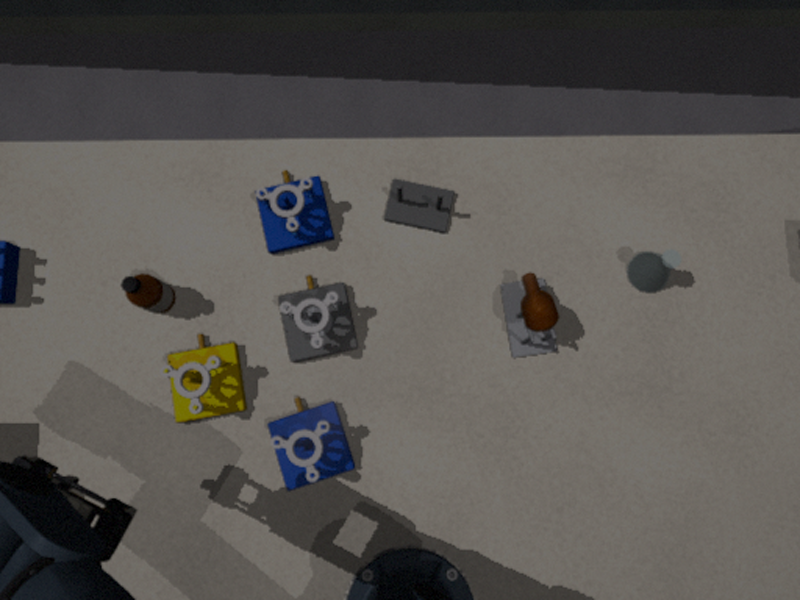

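The grey rinser is at about (312,316) in the top view and (467,325) in the scene view. The flask is at about (538,310) with its mouth towards (530,277) in the top view, and at about (313,262) in the scene view. I'll measure both from the two views.

```bash
cat > h.py <<'E'
from bench import manip
import cv2,numpy as np
def proj(f,P):
    P=np.atleast_2d(P); c=(f["extrinsics"][:3,:3]@P.T).T+f["extrinsics"][:3,3]
    c=c*[1,-1,-1]; u=(f["intrinsics"]@c.T).T; return u[:,:2]/u[:,2:]
def ray(f,uv):
    R=f["extrinsics"][:3,:3];t=f["extrinsics"][:3,3]
    d=np.linalg.inv(f["intrinsics"])@[*uv,1]; return -R.T@t, R.T@(d*[1,-1,-1])
def atz(f,uv,z):
    o,d=ray(f,uv); return o+d*(z-o[2])/d[2]
def rect(f,c,z,half=.1,n=300):
    q=np.array([[c[0]+a*half,c[1]+b*half,z] for a,b in((1,1),(1,-1),(-1,-1),(-1,1))])
    H=cv2.getPerspectiveTransform(proj(f,q).astype(np.float32),np.float32([[0,0],[n,0],[n,n],[0,n]]))
    return cv2.warpPerspective(f["frame"],H,(n,n),flags=cv2.INTER_CUBIC)
E
python3 - <<'E'
from h import *
S=manip.grab_frame("scene");T=manip.grab_frame("top")
print("ring",atz(S,(467*.64,323*.64),.105),atz(T,(312*.64,316*.64),.105))
out=[]
c=atz(T,(312*.64,316*.64),.105)
for f in(T,S): out.append(rect(f,c,.105))
out=[np.hstack(out)]
for f,roi in((S,(180,150,40,45)),(T,(320,165,45,55))):
    x,y,w,h=roi; im=f["frame"][y:y+h,x:x+w]; hsv=cv2.cvtColor(im,cv2.COLOR_RGB2HSV)
    m=((hsv[...,1]>110)&((hsv[...,0]<18)|(hsv[...,0]>172))).astype(np.uint8)
    v,u=np.nonzero(m);u=u+x;v=v+y
    p=np.c_[u,v].astype(float);mu=p.mean(0);w_,V=np.linalg.eigh(np.cov(p.T));d=V[:,1]
    s=(p-mu)@d;t=(p-mu)@V[:,0];print(len(u),mu,d,"ends",mu+d*s.min(),mu+d*s.max(),"width",np.ptp(t))
    out.append(np.hstack([cv2.resize(im,(300,300),interpolation=cv2.INTER_CUBIC),cv2.resize(np.dstack([m*255]*3),(300,300),interpolation=cv2.INTER_NEAREST)]))
    np.save("m%d.npy"%(f is T),p)
cv2.imwrite("pics/a.png",cv2.resize(np.vstack(out)[:,:,::-1],(400,600)))
# flask fit: silhouette of points sampled on flask surface
from scipy.optimize import least_squares
zz=np.array([0,7,16,26,36,46,55,64,70,85,100,112])*1e-3;rr=np.array([28,31,31,31,31,31,27,20,14,14,14,14])*1e-3
a=np.linspace(0,2*np.pi,24,endpoint=False)
L=np.array([[r*np.cos(t),r*np.sin(t),z-.026] for z,r in zip(zz,rr) for t in a])
masks={0:np.load("m0.npy"),1:np.load("m1.npy")}
def sil(p,f):
    x,y,z,yaw=p; ax=np.array([np.cos(yaw)*.866,np.sin(yaw)*.866,-.5]);e1=np.array([-np.sin(yaw),np.cos(yaw),0]);e2=np.cross(ax,e1)
    W=np.array([x,y,z])+L[:,:1]*e1+L[:,1:2]*e2+L[:,2:]*ax
    uv=proj(f,W); im=np.zeros((384*4,512*4),np.uint8)
    uv=uv.reshape(len(zz),24,2)
    for i in range(len(zz)-1):
        cv2.fillConvexPoly(im,cv2.convexHull(((uv[i:i+2].reshape(-1,2)+.5)*4).astype(np.int32)),255)
    return cv2.resize(im,(512,384),interpolation=cv2.INTER_AREA)/255.
tm=[]
for k in(0,1):
    M=np.zeros((384,512));q=masks[k].astype(int);M[q[:,1],q[:,0]]=1;tm.append(M)
def cost(p): return sum(np.abs(sil(p,f)-M).sum() for f,M in zip((S,T),tm))
from scipy.optimize import minimize
c0=atz(T,masks[1].mean(0),.105)
best=min((minimize(cost,[c0[0]-.01,c0[1],.11,y],method="Nelder-Mead",options=dict(initial_simplex=np.array([c0[0]-.01,c0[1],.11,y])+np.vstack([np.zeros(4),np.diag([.01,.01,.008,.15])]))) for y in(-.2,.1,.4)),key=lambda r:r.fun)
print(best.x,best.fun,tm[0].sum(),tm[1].sum())
E
```

```text
ring [0.58106881 0.18540814 0.105     ] [0.5534288  0.17398111 0.105     ]
236 [198.04661017 170.76694915] [-0.46772173  0.88387577] ends [204.01890083 159.48083043] [190.83977606 184.38604273] width 13.515975053469855
564 [343.88297872 195.63829787] [0.30025784 0.95385808] ends [337.35156744 174.88933272] [348.74394575 211.0806014 ] width 21.338220097271815
[ 0.55762458 -0.24661628  0.10273242  0.13282633] 218.921568627451 236.0 564.0
```

View pics/a.png

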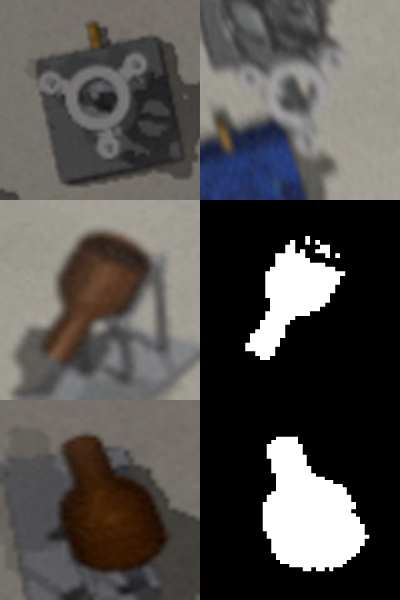

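Both views put the rinser ring centre at about (0.557, 0.177). Its lugs point to about 73°, -47° and -167°, so jaws along about 103° will clear the posts. The top-view flask mask seems to include some shadow, so I'll refine the flask with the wrist camera from a 150 mm standoff.

```bash
cat >> h.py <<'E'
from scipy.spatial.transform import Rotation as Ro
def pose(s=None):
    s=s or manip.state(); return np.array(s["ee_pos"]),Ro.from_euler("xyz",s["tool_rot"])
def tool(psi,down):  # heading psi, angle below level; jaws level
    z=np.array([np.cos(down)*np.cos(psi),np.cos(down)*np.sin(psi),-np.sin(down)]);y=np.array([-np.sin(psi),np.cos(psi),0])
    return Ro.from_matrix(np.c_[np.cross(y,z),y,z])
def go(g,R,back=0,reach=.167):  # grasp point target -> row
    p,r=pose(); t=np.array(g)-(reach+back)*R.as_matrix()[:,2]
    print("shift mm",np.round(r.inv().apply(t-p)*1e3,1),"rot",np.round((r.inv()*R).as_rotvec(),4),"tcp",t.round(3))
E
python3 -c "
from h import *
go([.557,-.247,.107],tool(.13,np.pi/4),.15)"
```

```text
shift mm [-423.4 -645.    73.6] rot [-0.2349 -0.7613 -0.5673] tcp [ 0.335 -0.276  0.331]
```

{"op": "carry_out", "data": {
  "commands": [
    {"x": -424, "y": -645, "z": 74, "wx": -0.235, "wy": -0.761, "wz": -0.567},
    {"x": -424, "y": -645, "z": 74, "wx": -0.235, "wy": -0.761, "wz": -0.567},
    {"x": -424, "y": -645, "z": 74, "wx": -0.235, "wy": -0.761, "wz": -0.567},
    {"x": -424, "y": -645, "z": 74, "wx": -0.235, "wy": -0.761, "wz": -0.567},
    {"x": -424, "y": -645, "z": 74, "wx": -0.235, "wy": -0.761, "wz": -0.567},
    {"x": -424, "y": -645, "z": 74, "wx": -0.235, "wy": -0.761, "wz": -0.567},
    {"x": -424, "y": -645, "z": 74, "wx": -0.235, "wy": -0.761, "wz": -0.567},
    {"x": -424, "y": -645, "z": 74, "wx": -0.235, "wy": -0.761, "wz": -0.567},
    {"x": -424, "y": -645, "z": 74, "wx": -0.235, "wy": -0.761, "wz": -0.567},
    {"x": -424, "y": -645, "z": 74, "wx": -0.235, "wy": -0.761, "wz": -0.567},
    {"x": -424, "y": -645, "z": 74, "wx": -0.235, "wy": -0.761, "wz": -0.567},
    {"x": -424, "y": -645, "z": 74, "wx": -0.235, "wy": -0.761, "wz": -0.567},
    {"x": -424, "y": -645, "z": 74, "wx": -0.235, "wy": -0.761, "wz": -0.567},
    {"x": -424, "y": -645, "z": 74, "wx": -0.235, "wy": -0.761, "wz": -0.567},
    {"x": -424, "y": -645, "z": 74, "wx": -0.235, "wy": -0.761, "wz": -0.567},
    {"x": -424, "y": -645, "z": 74, "wx": -0.235, "wy": -0.761, "wz": -0.567},
    {"x": -424, "y": -645, "z": 74, "wx": -0.235, "wy": -0.761, "wz": -0.567},
    {"x": -424, "y": -645, "z": 74, "wx": -0.235, "wy": -0.761, "wz": -0.567},
    {"x": -424, "y": -645, "z": 74, "wx": -0.235, "wy": -0.761, "wz": -0.567},
    {"x": -424, "y": -645, "z": 74, "wx": -0.235, "wy": -0.761, "wz": -0.567}
  ]
}}

```text
invalid input
```

```bash
python3 - <<'E'
from h import *
s=manip.state();print(s["t"],s["joints"].round(3),s["ee_pos"].round(3));go([.557,-.247,.107],tool(.13,np.pi/4),.15)
W=manip.grab_frame("wrist");print(W["intrinsics"],W["extrinsics"])
print(manip.boxes_of(W,"flask"),proj(W,[.557,-.247,.107]))
im=W["frame"].copy()
import pickle;pickle.dump(W,open("w1.pkl","wb"))
z=np.array([.866*np.cos(.13),.866*np.sin(.13),-.5]);c=np.array([.557,-.247,.107])
for k in(-.026,0,.086):
    u=proj(W,c+k*z)[0];cv2.circle(im,tuple(int(v) for v in u),3,(0,255,0),-1)
cv2.imwrite("pics/w1.png",cv2.resize(im[:,:,::-1],(800,600)))
E
```

```text
0.7 [ 1.017  0.351  1.652 -0.     1.139 -0.085] [0.248 0.491 0.405]
shift mm [-423.4 -645.    73.6] rot [-0.2349 -0.7613 -0.5673] tcp [ 0.335 -0.276  0.331]
[[266.68019928   0.         257.11642201]
 [  0.         266.68019928 194.13621636]
 [  0.           0.           1.        ]] [[ 4.52207399e-01  8.91912630e-01  5.73151229e-04 -5.51324139e-01]
 [-8.63949538e-01  4.38189337e-01 -2.48155800e-01  2.72948353e-02]
 [-2.21584441e-01  1.11722715e-01  9.68719965e-01 -3.90256381e-01]
 [ 0.00000000e+00  0.00000000e+00  0.00000000e+00  1.00000000e+00]]
[] [[-59.57259789 552.88794958]]
```

View pics/w1.png

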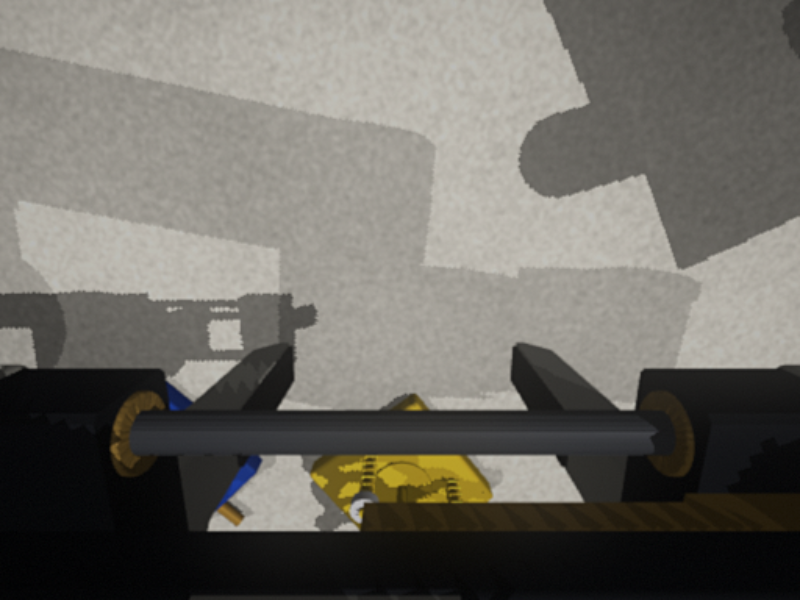

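The move call was refused, so I'll give every field this time. The camera sits on the tool's +x side, so I'll use the half-turned grasp to put it above the gripper.

```bash
python3 - <<'E'
s=open("h.py").read().replace("y=np.array([-np.sin(psi),np.cos(psi),0])","y=np.array([np.sin(psi),-np.cos(psi),0])");open("h.py","w").write(s)
from h import *
go([.557,-.247,.107],tool(.13,np.pi/4),.15)
E
```

```text
shift mm [-423.4 -645.    73.6] rot [-0.9842  0.3037  2.376 ] tcp [ 0.335 -0.276  0.331]
```

{"op": "carry_out", "data": {
  "commands": [
    {"x": -424, "y": -645, "z": 74, "wx": -0.984, "wy": 0.304, "wz": 2.376, "fingers": 0},
    {"x": -424, "y": -645, "z": 74, "wx": -0.984, "wy": 0.304, "wz": 2.376, "fingers": 0},
    {"x": -424, "y": -645, "z": 74, "wx": -0.984, "wy": 0.304, "wz": 2.376, "fingers": 0},
    {"x": -424, "y": -645, "z": 74, "wx": -0.984, "wy": 0.304, "wz": 2.376, "fingers": 0},
    {"x": -424, "y": -645, "z": 74, "wx": -0.984, "wy": 0.304, "wz": 2.376, "fingers": 0},
    {"x": -424, "y": -645, "z": 74, "wx": -0.984, "wy": 0.304, "wz": 2.376, "fingers": 0},
    {"x": -424, "y": -645, "z": 74, "wx": -0.984, "wy": 0.304, "wz": 2.376, "fingers": 0},
    {"x": -424, "y": -645, "z": 74, "wx": -0.984, "wy": 0.304, "wz": 2.376, "fingers": 0},
    {"x": -424, "y": -645, "z": 74, "wx": -0.984, "wy": 0.304, "wz": 2.376, "fingers": 0},
    {"x": -424, "y": -645, "z": 74, "wx": -0.984, "wy": 0.304, "wz": 2.376, "fingers": 0}
  ],
  "newtons": 40
}}

```text
t: 1.63
ee_pos: [0.2939, 0.0892, 0.3663]
tool_rot: [2.832, -0.345, 1.589]
contact_force: [2.0, 0.4, 1.0]
opening: 1.001
```

```bash
python3 - <<'E'
from h import *
print(manip.state()["joints"].round(2))
go([.557,-.247,.107],tool(.13,np.pi/4),.15)
E
```

```text
[ 0.05 -0.12  2.33  0.53  0.66 -0.3 ]
shift mm [-356.2   60.   -76. ] rot [-0.5214  0.1605  1.2592] tcp [ 0.335 -0.276  0.331]
```

{"op": "carry_out", "data": {
  "commands": [
    {"x": -356, "y": 60, "z": -76, "wx": -0.521, "wy": 0.16, "wz": 1.259, "fingers": 0},
    {"x": -356, "y": 60, "z": -76, "wx": -0.521, "wy": 0.16, "wz": 1.259, "fingers": 0},
    {"x": -356, "y": 60, "z": -76, "wx": -0.521, "wy": 0.16, "wz": 1.259, "fingers": 0},
    {"x": -356, "y": 60, "z": -76, "wx": -0.521, "wy": 0.16, "wz": 1.259, "fingers": 0},
    {"x": -356, "y": 60, "z": -76, "wx": -0.521, "wy": 0.16, "wz": 1.259, "fingers": 0},
    {"x": -356, "y": 60, "z": -76, "wx": -0.521, "wy": 0.16, "wz": 1.259, "fingers": 0},
    {"x": -356, "y": 60, "z": -76, "wx": -0.521, "wy": 0.16, "wz": 1.259, "fingers": 0},
    {"x": -356, "y": 60, "z": -76, "wx": -0.521, "wy": 0.16, "wz": 1.259, "fingers": 0},
    {"x": -356, "y": 60, "z": -76, "wx": -0.521, "wy": 0.16, "wz": 1.259, "fingers": 0},
    {"x": -356, "y": 60, "z": -76, "wx": -0.521, "wy": 0.16, "wz": 1.259, "fingers": 0},
    {"x": -356, "y": 60, "z": -76, "wx": -0.521, "wy": 0.16, "wz": 1.259, "fingers": 0},
    {"x": -356, "y": 60, "z": -76, "wx": -0.521, "wy": 0.16, "wz": 1.259, "fingers": 0},
    {"x": -356, "y": 60, "z": -76, "wx": -0.521, "wy": 0.16, "wz": 1.259, "fingers": 0},
    {"x": -356, "y": 60, "z": -76, "wx": -0.521, "wy": 0.16, "wz": 1.259, "fingers": 0}
  ]
}}

```text
t: 2.8
ee_pos: [0.337, -0.2739, 0.3317]
tool_rot: [3.138, -0.782, 0.14]
contact_force: [-0.5, -0.2, -0.7]
opening: 0.998
```

```bash
python3 - <<'E'
from h import *
s=manip.state();print(s["t"],s["joints"].round(3),s["ee_pos"].round(3));go([.557,-.247,.107],tool(.13,np.pi/4),.15)
W=manip.grab_frame("wrist")
print(manip.boxes_of(W,"flask"),proj(W,[.557,-.247,.107]))
im=W["frame"].copy()
import pickle;pickle.dump(W,open("w1.pkl","wb"))
z=np.array([.866*np.cos(.13),.866*np.sin(.13),-.5]);c=np.array([.557,-.247,.107])
for k in(-.026,0,.086):
    u=proj(W,c+k*z)[0];cv2.circle(im,tuple(int(v) for v in u),3,(0,255,0),-1)
cv2.imwrite("pics/w2.png",cv2.resize(im[:,:,::-1],(800,600)))
E
```

```text
2.8 [-0.921  0.224  2.129  1.171  0.729 -0.386] [ 0.337 -0.274  0.332]
shift mm [-2.2  1.8 -1.4] rot [-0.0034  0.0035  0.0073] tcp [ 0.335 -0.276  0.331]
[{'rect': [0.4475, 0.387, 0.1117, 0.1786], 'p': 0.8}] [[261.3671608  188.56852071]]
```

View pics/w2.png

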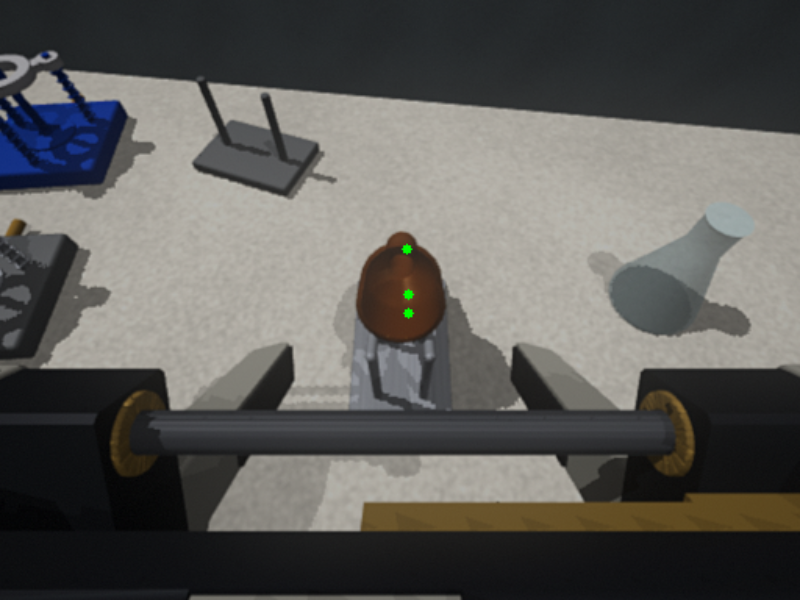

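The flask is centred at about (401,290) in the wrist view with its neck just visible at (400,238), so my estimate (the green dots) is a few mm to the right. I'll refit on the wrist and top silhouettes with the height fixed at 110 mm.

```bash
cat > fit.py <<'E'
from h import *
import pickle
from scipy.optimize import minimize
W=pickle.load(open("w1.pkl","rb"));T=manip.grab_frame("top")
zz=np.array([0,7,16,26,36,46,55,64,70,85,100,112])*1e-3;rr=np.array([27,31,31,31,31,31,27,20,14,14,14,14])*1e-3
a=np.linspace(0,2*np.pi,24,endpoint=False)
L=np.array([[r*np.cos(t),r*np.sin(t),z-.026] for z,r in zip(zz,rr) for t in a])
def sil(p,f):
    x,y,z,yaw=p; ax=np.array([np.cos(yaw)*.866,np.sin(yaw)*.866,-.5]);e1=np.array([-np.sin(yaw),np.cos(yaw),0]);e2=np.cross(ax,e1)
    uv=proj(f,np.array([x,y,z])+L[:,:1]*e1+L[:,1:2]*e2+L[:,2:]*ax).reshape(len(zz),24,2); im=np.zeros((384*4,512*4),np.uint8)
    for i in range(len(zz)-1): cv2.fillConvexPoly(im,cv2.convexHull(((uv[i:i+2].reshape(-1,2)+.5)*4).astype(np.int32)),255)
    return cv2.resize(im,(512,384),interpolation=cv2.INTER_AREA)/255.
def mask(f,x,y,w,h):
    i=f["frame"].astype(int);m=np.zeros((384,512));s=np.s_[y:y+h,x:x+w]
    m[s]=((i[...,0]-i[...,2]>25)&(i[...,0]>1.6*i[...,2]))[s];return m
D={"w":(W,mask(W,215,140,85,85)),"t":(T,mask(T,315,165,55,60))}
for use in("w","t","wt"):
  for fz in(1,0):
    c=lambda p:sum(np.abs(sil([p[0],p[1],.11 if fz else p[3],p[2]],D[k][0])-D[k][1]).sum()/D[k][1].sum() for k in use)
    p0=np.array([.557,-.243,.13,.11])[:4-fz]
    r=minimize(c,p0,method="Nelder-Mead",options=dict(initial_simplex=p0+np.vstack([0*p0,np.diag([.01,.01,.12,.008][:4-fz])])))
    print(use,r.x.round(4),round(r.fun,3))
E
python3 fit.py
```

```text
w [ 0.5588 -0.2405  0.128 ] 0.295
w [ 0.5649 -0.2394  0.1318  0.0985] 0.23
t [ 0.5585 -0.2438  0.0965] 0.139
t [ 0.5698 -0.2591  0.114   0.0371] 0.065
wt [ 0.5587 -0.2416  0.1128] 0.452
wt [ 0.5594 -0.2417  0.1117  0.1088] 0.449
```

```bash
python3 - <<'E'
from h import *
go([.5587,-.2416,.110],tool(.115,np.pi/4))
E
```

```text
shift mm [  2.   -4.5 148.2] rot [-0.014   0.0033  0.0178] tcp [ 0.441 -0.255  0.228]
```

{"op": "carry_out", "data": {
  "commands": [
    {"x": 2, "y": -4.5, "z": 30, "wx": -0.014, "wy": 0.003, "wz": 0.018, "fingers": 0},
    {"x": 2, "y": -4.5, "z": 60, "wx": -0.014, "wy": 0.003, "wz": 0.018, "fingers": 0},
    {"x": 2, "y": -4.5, "z": 85, "wx": -0.014, "wy": 0.003, "wz": 0.018, "fingers": 0},
    {"x": 2, "y": -4.5, "z": 105, "wx": -0.014, "wy": 0.003, "wz": 0.018, "fingers": 0},
    {"x": 2, "y": -4.5, "z": 120, "wx": -0.014, "wy": 0.003, "wz": 0.018, "fingers": 0},
    {"x": 2, "y": -4.5, "z": 135, "wx": -0.014, "wy": 0.003, "wz": 0.018, "fingers": 0},
    {"x": 2, "y": -4.5, "z": 148, "wx": -0.014, "wy": 0.003, "wz": 0.018, "fingers": 0},
    {"x": 2, "y": -4.5, "z": 148, "wx": -0.014, "wy": 0.003, "wz": 0.018, "fingers": 0},
    {"x": 2, "y": -4.5, "z": 148, "wx": -0.014, "wy": 0.003, "wz": 0.018, "fingers": 0}
  ]
}}

```text
t: 3.7
ee_pos: [0.4412, -0.2551, 0.2279]
tool_rot: [-3.14, -0.785, 0.113]
contact_force: [0.2, 0.3, 0.0]
opening: 1.003
```

```bash
python3 - <<'E'
from h import *
go([.5587,-.2416,.110],tool(.115,np.pi/4))
W=manip.grab_frame("wrist");cv2.imwrite("pics/w3.png",W["frame"][:,:,::-1])
E
```

```text
shift mm [ 0.3  0.  -0. ] rot [-0.0005  0.0007 -0.0014] tcp [ 0.441 -0.255  0.228]
```

View pics/w3.png

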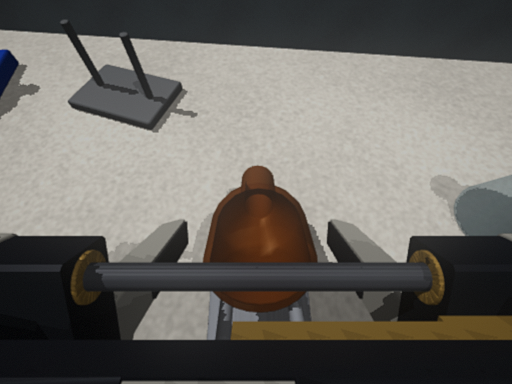

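The flask, spanning columns 205–313, is centred between the fingertips at 188 and 328. I'll close now.

{"op": "carry_out", "data": {
  "commands": [
    {"x": 0, "y": 0, "z": 0, "wx": 0, "wy": 0, "wz": 0, "fingers": 255},
    {"x": 0, "y": 0, "z": 0, "wx": 0, "wy": 0, "wz": 0, "fingers": 255},
    {"x": 0, "y": 0, "z": 0, "wx": 0, "wy": 0, "wz": 0, "fingers": 255},
    {"x": 0, "y": 0, "z": 0, "wx": 0, "wy": 0, "wz": 0, "fingers": 255},
    {"x": 0, "y": 0, "z": 0, "wx": 0, "wy": 0, "wz": 0, "fingers": 255},
    {"x": 0, "y": 0, "z": 0, "wx": 0, "wy": 0, "wz": 0, "fingers": 255},
    {"x": 0, "y": 0, "z": 0, "wx": 0, "wy": 0, "wz": 0, "fingers": 255},
    {"x": 0, "y": 0, "z": 0, "wx": 0, "wy": 0, "wz": 0, "fingers": 255}
  ],
  "newtons": 40
}}

```text
t: 4.42
ee_pos: [0.4412, -0.2557, 0.2283]
tool_rot: [-3.141, -0.785, 0.112]
contact_force: [-2.4, -3.1, 4.0]
opening: 0.675
```

```bash
python3 - <<'E'
from h import *
R=tool(.115,np.pi/4)
go([.5587,-.2416,.110],R)
print("lift"); go([.5587-.05,-.2416,.25],R)
print("over rinser"); go([.557,.177,.30],tool(.227,np.radians(105)))
print("final low"); go([.557,.177,.26],tool(.227,np.radians(105)))
E
```

```text
shift mm [ 0.  -0.6  0.3] rot [ 0.0017 -0.0001 -0.0024] tcp [ 0.441 -0.255  0.228]
lift
shift mm [  63.9   -6.2 -133.8] rot [ 0.0017 -0.0001 -0.0024] tcp [ 0.391 -0.255  0.368]
over rinser
shift mm [ 310.6 -422.1  -18.7] rot [ 0.0307 -1.0461 -0.1163] tcp [0.599 0.187 0.461]
final low
shift mm [ 282.3 -422.1    9.6] rot [ 0.0307 -1.0461 -0.1163] tcp [0.599 0.187 0.421]
```

Gripped: the opening of 0.675 corresponds to 62.8 mm. Next I lift straight up, then swing over the rinser while turning the flask mouth down.

{"op": "carry_out", "data": {
  "commands": [
    {"x": 20, "y": 0, "z": -20, "wx": 0, "wy": 0, "wz": 0, "fingers": 255},
    {"x": 45, "y": 0, "z": -45, "wx": 0, "wy": 0, "wz": 0, "fingers": 255},
    {"x": 70, "y": 0, "z": -70, "wx": 0, "wy": 0, "wz": 0, "fingers": 255},
    {"x": 98, "y": 0, "z": -98, "wx": 0, "wy": 0, "wz": 0, "fingers": 255},
    {"x": 98, "y": 0, "z": -98, "wx": 0, "wy": 0, "wz": 0, "fingers": 255},
    {"x": 310, "y": -422, "z": -19, "wx": 0.031, "wy": -1.046, "wz": -0.116, "fingers": 255},
    {"x": 310, "y": -422, "z": -19, "wx": 0.031, "wy": -1.046, "wz": -0.116, "fingers": 255},
    {"x": 310, "y": -422, "z": -19, "wx": 0.031, "wy": -1.046, "wz": -0.116, "fingers": 255},
    {"x": 310, "y": -422, "z": -19, "wx": 0.031, "wy": -1.046, "wz": -0.116, "fingers": 255},
    {"x": 310, "y": -422, "z": -19, "wx": 0.031, "wy": -1.046, "wz": -0.116, "fingers": 255},
    {"x": 310, "y": -422, "z": -19, "wx": 0.031, "wy": -1.046, "wz": -0.116, "fingers": 255},
    {"x": 310, "y": -422, "z": -19, "wx": 0.031, "wy": -1.046, "wz": -0.116, "fingers": 255},
    {"x": 310, "y": -422, "z": -19, "wx": 0.031, "wy": -1.046, "wz": -0.116, "fingers": 255},
    {"x": 310, "y": -422, "z": -19, "wx": 0.031, "wy": -1.046, "wz": -0.116, "fingers": 255},
    {"x": 310, "y": -422, "z": -19, "wx": 0.031, "wy": -1.046, "wz": -0.116, "fingers": 255},
    {"x": 310, "y": -422, "z": -19, "wx": 0.031, "wy": -1.046, "wz": -0.116, "fingers": 255},
    {"x": 310, "y": -422, "z": -19, "wx": 0.031, "wy": -1.046, "wz": -0.116, "fingers": 255},
    {"x": 310, "y": -422, "z": -19, "wx": 0.031, "wy": -1.046, "wz": -0.116, "fingers": 255},
    {"x": 310, "y": -422, "z": -19, "wx": 0.031, "wy": -1.046, "wz": -0.116, "fingers": 255},
    {"x": 310, "y": -422, "z": -19, "wx": 0.031, "wy": -1.046, "wz": -0.116, "fingers": 255}
  ]
}}

```text
t: 6.08
ee_pos: [0.5983, 0.1891, 0.4599]
tool_rot: [-3.139, 0.264, 0.232]
contact_force: [-0.0, -1.0, -1.2]
opening: 0.673
```

```bash
python3 - <<'E'
from h import *
s=manip.state();print(s["joints"].round(2),s["opening"],s["contact_force"])
go([.557,.177,.3],tool(.227,np.radians(105)))
S=manip.grab_frame("scene");T=manip.grab_frame("top");W=manip.grab_frame("wrist")
import pickle;pickle.dump((S,T,W),open("p3.pkl","wb"))
for f,n in((S,"S"),(T,"T")): print(n,proj(f,[[.557,.177,.105],[.557,.177,.3],[.557,.177,.214],[.557,.177,.326]]).round(1).tolist())
x=lambda f,c,h,k:cv2.resize(f["frame"][c[1]-h:c[1]+h,c[0]-h:c[0]+h],(k,k),interpolation=cv2.INTER_CUBIC)
im=np.hstack([x(S,(300,180),60,400),x(T,(200,200),60,400)])
cv2.imwrite("pics/p3.png",im[:,:,::-1]);
E
```

```text
[0.23 0.5  1.3  0.   1.61 1.57] 0.6726519750861608 [-0.00909484 -0.99301723 -1.22897488]
shift mm [-0.2  2.4 -1.4] rot [-0.001   0.0017  0.0048] tcp [0.599 0.187 0.461]
S [[299.8, 202.2], [305.4, 150.2], [302.8, 174.4], [306.3, 142.5]]
T [[198.7, 201.0], [186.8, 189.1], [192.5, 194.9], [184.9, 187.1]]
```

View pics/p3.png

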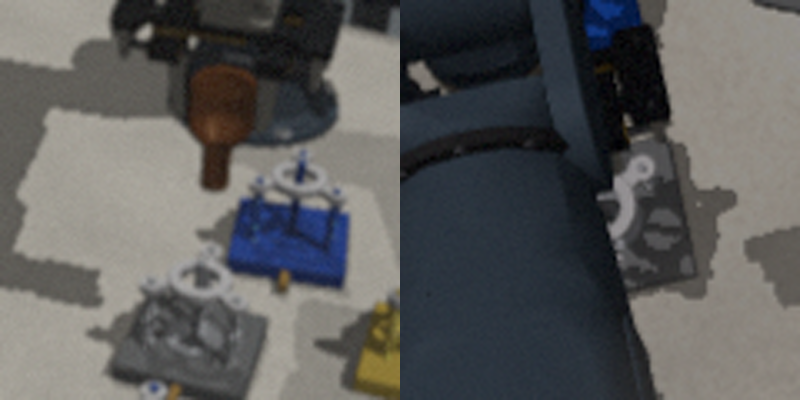

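The flask hangs upright in the scene crop. Its mouth is at about (214,184) against the expected (209,181), and the ring centre is at about (203,279) against (199,274), which are consistent offsets. I'll refine the ring numerically from the original top picture, the current scene picture and the wrist picture.

```bash
python3 - <<'E'
from h import *
import pickle
from scipy.optimize import minimize
S,T,W=pickle.load(open("p3.pkl","rb"))
T0=dict(T);T0["frame"]=cv2.resize(cv2.imread("pics/top.png")[:,:,::-1],(512,384),interpolation=cv2.INTER_AREA)
a=np.linspace(0,2*np.pi,60,endpoint=False)
def ann(f,c,r):
    q=proj(f,np.array([[c[0]+k*np.cos(t),c[1]+k*np.sin(t),.105] for k in r for t in a])).astype(np.float32)
    g=f["frame"].min(2).astype(np.float32)
    return cv2.remap(g,q[:,:1],q[:,1:],cv2.INTER_LINEAR).mean()
for n,f in(("T0",T0),("S",S),("W",W)):
    c=lambda p:-(ann(f,p,(.023,.0265,.030))-.5*ann(f,p,(.014,.0165))-.5*ann(f,p,(.037,.040)))
    r=min((minimize(c,[.557+i,.177+j],method="Nelder-Mead",options=dict(initial_simplex=np.array([[.557+i,.177+j],[.563+i,.177+j],[.557+i,.183+j]]))) for i in(-.006,0,.006) for j in(-.006,0,.006)),key=lambda r:r.fun)
    print(n,r.x.round(4),r.fun)
im=W["frame"].copy()
for P in([.557,.177,.105],[.557,.177,.125],[.557,.177,.214]):
    u=proj(W,P)[0];print(u);cv2.circle(im,tuple(int(v) for v in u),2,(0,255,0),-1)
cv2.imwrite("pics/w4.png",im[:,:,::-1])
E
```

```text
T0 [0.5567 0.1765] -47.49736404418945
S [0.5586 0.1771] -36.51009750366211
W [0.5558 0.1789] -100.55846405029297
[259.18230924 139.12318599]
[259.25815144 144.52814984]
[259.733208   178.38349064]
```

View pics/w4.png

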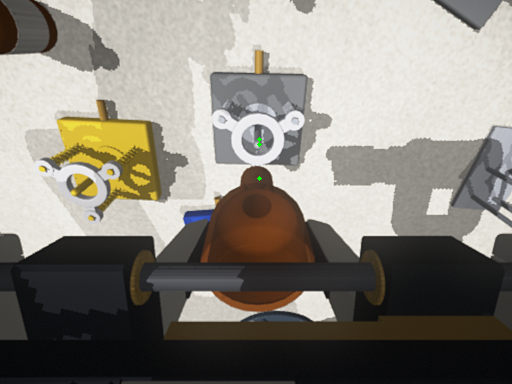

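The three estimates agree on a ring centre of about (0.557, 0.1775). The neck, at column 257, lines up with the ring in the wrist view. I'll go down to just above the jet, then check.

```bash
python3 - <<'E'
from h import *
R=tool(.227,np.radians(105))
for z in(.22,.18,.150):go([.557,.1775,z],R)
E
```

```text
shift mm [21.9 -1.  75.8] rot [-0.0011  0.002   0.0005] tcp [0.599 0.187 0.381]
shift mm [ 32.3  -1.  114.4] rot [-0.0011  0.002   0.0005] tcp [0.599 0.187 0.341]
shift mm [ 40.2  -0.9 143.4] rot [-0.0011  0.002   0.0005] tcp [0.599 0.187 0.311]
```

{"op": "carry_out", "data": {
  "commands": [
    {"x": 7.3, "y": -1, "z": 25, "wx": -0.001, "wy": 0.002, "wz": 0, "fingers": 255},
    {"x": 14.5, "y": -1, "z": 50, "wx": -0.001, "wy": 0.002, "wz": 0, "fingers": 255},
    {"x": 21.9, "y": -1, "z": 75.8, "wx": -0.001, "wy": 0.002, "wz": 0, "fingers": 255},
    {"x": 21.9, "y": -1, "z": 75.8, "wx": -0.001, "wy": 0.002, "wz": 0, "fingers": 255},
    {"x": 21.9, "y": -1, "z": 75.8, "wx": -0.001, "wy": 0.002, "wz": 0, "fingers": 255}
  ]
}}

```text
t: 6.65
ee_pos: [0.5993, 0.1871, 0.3817]
tool_rot: [-3.141, 0.263, 0.227]
contact_force: [1.1, 0.6, -0.5]
opening: 0.675
```

```bash
python3 - <<'E'
from h import *
S=manip.grab_frame("scene");W=manip.grab_frame("wrist")
import pickle;pickle.dump((S,W),open("p4.pkl","wb"))
R=tool(.227,np.radians(105))
for z in(.22,.18,.150,.143):go([.557,.1775,z],R)
x=lambda f,c,h,k:cv2.resize(f["frame"][c[1]-h:c[1]+h,c[0]-h:c[0]+h],(k,k),interpolation=cv2.INTER_CUBIC)
print((proj(S,[[.557,.1775,.105],[.557,.1775,.125],[.557,.1775,.134],[.557,.1775,.246]])-[260,140])*5, (proj(W,[[.557,.1775,.105],[.557,.1775,.134]])-[210,120])*4)
cv2.imwrite("pics/p4.png",np.hstack([x(S,(300,180),40,400),x(W,(260,170),50,400)])[:,:,::-1])
E
```

```text
shift mm [0.  0.2 2.9] rot [-0.0002 -0.0039 -0.    ] tcp [0.599 0.187 0.381]
shift mm [10.2  0.2 41.5] rot [-0.0002 -0.0039 -0.    ] tcp [0.599 0.187 0.341]
shift mm [17.9  0.2 70.5] rot [-0.0002 -0.0039 -0.    ] tcp [0.599 0.187 0.311]
shift mm [19.7  0.2 77.3] rot [-0.0002 -0.0039 -0.    ] tcp [0.599 0.187 0.304]
[[199.61323514 311.36611642]
 [202.27427332 286.9846448 ]
 [203.48884578 275.85625739]
 [219.55697544 128.63377491]] [[197.14527184 186.29024298]
 [197.91844708 238.4835195 ]]
```

View pics/p4.png

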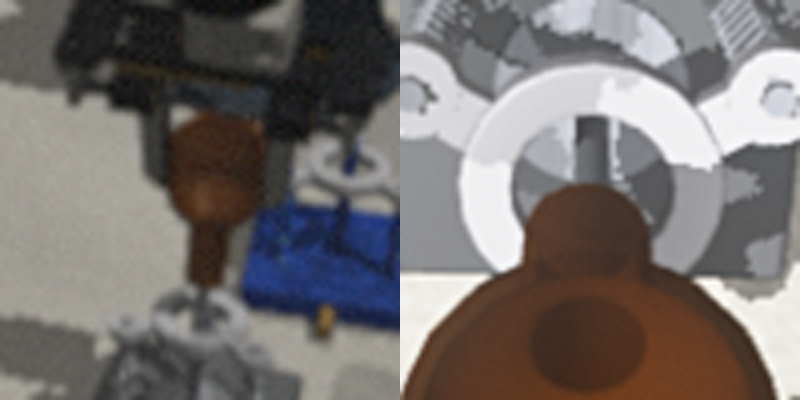

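In the wrist crop the jet is at column 592 and the neck at 587, so they line up sideways. I'll check the remaining radial offset numerically with the neck edges.

```bash
python3 - <<'E'
from h import *
import pickle
S,W=pickle.load(open("p4.pkl","rb"))
p,r=pose();g=p+.167*r.as_matrix()[:,2];ax=Ro.from_euler("z",0).apply([0,0,-1.]);print("grasp",g.round(4))
amb=lambda f:((f["frame"][...,0].astype(int)-f["frame"][...,2]>20)&(f["frame"][...,0]>1.5*f["frame"][...,2]))
m=amb(S)
for v in(186,188,190,192,194,196,197,198,199):
    u=np.nonzero(m[v,290:315])[0]+290; print(v,u.min() if len(u) else None,u.max() if len(u) else None,u.mean() if len(u) else None)
print("pred neck",proj(S,[g+ax*d for d in(.05,.068,.086)]).round(2).tolist())
M=amb(W);u,v=257,0
col=[np.nonzero(M[130:230,c])[0].min()+130 for c in range(250,264)];print("wrist neck top rows",col)
rows=[(v,np.nonzero(M[v,225:290])[0][[0,-1]]+225) for v in(172,176,180)];print(rows)
t=np.linspace(0,2*np.pi,60)
for d in((0,0),(.005,0),(-.005,0)):
    q=proj(W,[g+ax*z+np.array([.014*np.cos(k)+d[0],.014*np.sin(k)+d[1],0]) for z in(.05,.086) for k in t]);i=q[:,1].argmin();print(d,q[i].round(1),q[:,0].min().round(1),q[:,0].max().round(1))
E
```

```text
grasp [0.5582 0.178  0.2226]
186 299 305 301.6666666666667
188 299 304 301.5
190 299 304 301.5
192 298 304 300.6666666666667
194 298 303 300.5
196 300 303 301.5
197 None None None
198 None None None
199 None None None
pred neck [[301.74, 185.63], [301.24, 190.23], [300.75, 194.76]]
wrist neck top rows [np.int64(167), np.int64(167), np.int64(167), np.int64(167), np.int64(167), np.int64(166), np.int64(166), np.int64(166), np.int64(166), np.int64(167), np.int64(167), np.int64(167), np.int64(167), np.int64(168)]
[(172, array([244, 268])), (176, array([242, 270])), (180, array([241, 271]))]
(0, 0) [259.5 164.8] 241.1 278.0
(0.005, 0) [260.9 159.4] 242.4 279.7
(-0.005, 0) [258.2 170. ] 239.8 276.3
```

The neck is within about 1–2 mm of the jet axis, slightly towards +y. I'll shift it by -1.5 mm in y and go down to just above seating.

```bash
python3 - <<'E'
from h import *
R=tool(.227,np.radians(105))
for z in(.19,.150,.14):go([.558,.176,z],R)
E
```

```text
shift mm [ 8.3  1.9 31.7] rot [-0.0002 -0.0039 -0.    ] tcp [0.6   0.186 0.351]
shift mm [18.5  1.9 70.4] rot [-0.0002 -0.0039 -0.    ] tcp [0.6   0.186 0.311]
shift mm [21.   1.9 80.1] rot [-0.0002 -0.0039 -0.    ] tcp [0.6   0.186 0.301]
```

{"op": "carry_out", "data": {
  "commands": [
    {"x": 0.5, "y": 1.9, "z": 0, "wx": 0, "wy": -0.004, "wz": 0, "fingers": 255},
    {"x": 3, "y": 1.9, "z": 10, "wx": 0, "wy": -0.004, "wz": 0, "fingers": 255},
    {"x": 5.7, "y": 1.9, "z": 21, "wx": 0, "wy": -0.004, "wz": 0, "fingers": 255},
    {"x": 8.3, "y": 1.9, "z": 32, "wx": 0, "wy": -0.004, "wz": 0, "fingers": 255},
    {"x": 11, "y": 1.9, "z": 42, "wx": 0, "wy": -0.004, "wz": 0, "fingers": 255},
    {"x": 13.5, "y": 1.9, "z": 52, "wx": 0, "wy": -0.004, "wz": 0, "fingers": 255},
    {"x": 16, "y": 1.9, "z": 61, "wx": 0, "wy": -0.004, "wz": 0, "fingers": 255},
    {"x": 18.5, "y": 1.9, "z": 70.4, "wx": 0, "wy": -0.004, "wz": 0, "fingers": 255},
    {"x": 18.5, "y": 1.9, "z": 70.4, "wx": 0, "wy": -0.004, "wz": 0, "fingers": 255},
    {"x": 18.5, "y": 1.9, "z": 70.4, "wx": 0, "wy": -0.004, "wz": 0, "fingers": 255}
  ]
}}

```text
t: 7.58
ee_pos: [0.5997, 0.1863, 0.3089]
tool_rot: [-3.141, 0.265, 0.228]
contact_force: [-0.1, -0.1, -0.8]
opening: 0.674
```

```bash
python3 - <<'E'
from h import *
R=tool(.227,np.radians(105));s=manip.state();print(s["contact_force"],s["ee_pos"])
for z in(.14,.125):go([.558,.176,z],R)
S=manip.grab_frame("scene");W=manip.grab_frame("wrist")
x=lambda f,c,h,k:cv2.resize(f["frame"][c[1]-h:c[1]+h,c[0]-h:c[0]+h],(k,k),interpolation=cv2.INTER_CUBIC)
cv2.imwrite("pics/p5.png",np.hstack([x(S,(300,185),40,400),x(W,(260,200),70,400)])[:,:,::-1])
E
```

```text
[-0.10581647 -0.09948067 -0.77561984] [0.5996962  0.18634629 0.30889602]
shift mm [2.2 0.7 7.3] rot [0.0001 0.0031 0.0008] tcp [0.6   0.186 0.301]
shift mm [ 6.2  0.7 21.7] rot [0.0001 0.0031 0.0008] tcp [0.6   0.186 0.286]
```

View pics/p5.png

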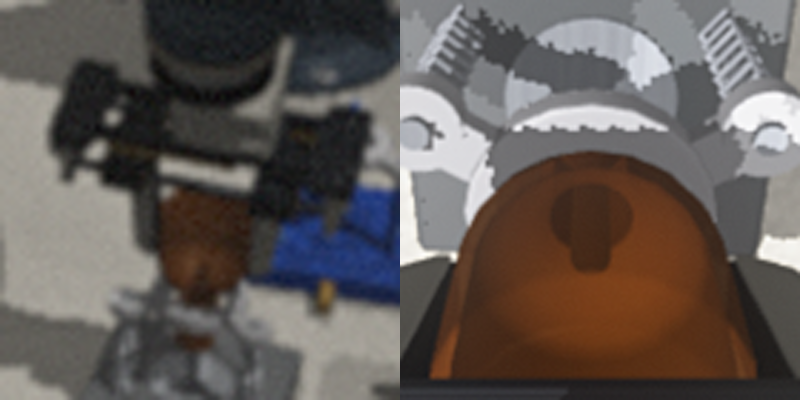

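No contact force yet. The jet shows inside the neck at (590,245), centred, and the neck is through the ring. Now I press down in small steps while watching the force.

{"op": "carry_out", "data": {
  "commands": [
    {"x": 0.5, "y": 0.5, "z": 2, "wx": 0, "wy": 0.003, "wz": 0, "fingers": 255},
    {"x": 1.1, "y": 0.5, "z": 4, "wx": 0, "wy": 0.003, "wz": 0, "fingers": 255},
    {"x": 1.7, "y": 0.5, "z": 6, "wx": 0, "wy": 0.003, "wz": 0, "fingers": 255},
    {"x": 2.2, "y": 0.5, "z": 8, "wx": 0, "wy": 0.003, "wz": 0, "fingers": 255},
    {"x": 2.8, "y": 0.5, "z": 10, "wx": 0, "wy": 0.003, "wz": 0, "fingers": 255},
    {"x": 2.8, "y": 0.5, "z": 10, "wx": 0, "wy": 0.003, "wz": 0, "fingers": 255},
    {"x": 2.8, "y": 0.5, "z": 10, "wx": 0, "wy": 0.003, "wz": 0, "fingers": 255}
  ],
  "newtons": 55
}}

```text
t: 8.27
ee_pos: [0.5999, 0.1859, 0.2992]
tool_rot: [-3.141, 0.261, 0.228]
contact_force: [-2.8, 0.1, 3.0]
opening: 0.671
```

{"op": "carry_out", "data": {
  "commands": [
    {"x": 0.5, "y": 0, "z": 2, "wx": 0, "wy": 0, "wz": 0, "fingers": 255},
    {"x": 1.1, "y": 0, "z": 4, "wx": 0, "wy": 0, "wz": 0, "fingers": 255},
    {"x": 1.6, "y": 0, "z": 6, "wx": 0, "wy": 0, "wz": 0, "fingers": 255},
    {"x": 2.1, "y": 0, "z": 8, "wx": 0, "wy": 0, "wz": 0, "fingers": 255},
    {"x": 2.7, "y": 0, "z": 10, "wx": 0, "wy": 0, "wz": 0, "fingers": 255},
    {"x": 2.7, "y": 0, "z": 10, "wx": 0, "wy": 0, "wz": 0, "fingers": 255},
    {"x": 2.7, "y": 0, "z": 10, "wx": 0, "wy": 0, "wz": 0, "fingers": 255}
  ]
}}

```text
t: 8.85
ee_pos: [0.5999, 0.1859, 0.2889]
tool_rot: [-3.141, 0.261, 0.228]
contact_force: [-3.5, 1.6, 8.2]
opening: 0.668
```

{"op": "carry_out", "data": {
  "commands": [
    {"x": 0.3, "y": 0, "z": 1, "wx": 0, "wy": 0, "wz": 0, "fingers": 255},
    {"x": 0.5, "y": 0, "z": 2, "wx": 0, "wy": 0, "wz": 0, "fingers": 255},
    {"x": 0.8, "y": 0, "z": 3, "wx": 0, "wy": 0, "wz": 0, "fingers": 255},
    {"x": 0.8, "y": 0, "z": 3, "wx": 0, "wy": 0, "wz": 0, "fingers": 255},
    {"x": 0.8, "y": 0, "z": 3, "wx": 0, "wy": 0, "wz": 0, "fingers": 255}
  ]
}}

```text
t: 9.27
ee_pos: [0.5999, 0.1859, 0.286]
tool_rot: [-3.141, 0.261, 0.228]
contact_force: [-3.2, 0.5, 8.1]
opening: 0.669
```

{"op": "carry_out", "data": {
  "commands": [
    {"x": 0.3, "y": 0, "z": 1, "wx": 0, "wy": 0, "wz": 0, "fingers": 255},
    {"x": 0.5, "y": 0, "z": 2, "wx": 0, "wy": 0, "wz": 0, "fingers": 255},
    {"x": 0.5, "y": 0, "z": 2, "wx": 0, "wy": 0, "wz": 0, "fingers": 255},
    {"x": 0.5, "y": 0, "z": 2, "wx": 0, "wy": 0, "wz": 0, "fingers": 255}
  ]
}}

```text
t: 9.6
ee_pos: [0.5999, 0.186, 0.2849]
tool_rot: [-3.141, 0.261, 0.228]
contact_force: [-6.7, 0.7, 17.4]
opening: 0.67
```

```bash
python3 - <<'E'
from h import *
S=manip.grab_frame("scene");W=manip.grab_frame("wrist");s=manip.state();print(s["contact_force"],s["moment"],s["ee_pos"],s["opening"])
x=lambda f,c,h,k:cv2.resize(f["frame"][c[1]-h:c[1]+h,c[0]-h:c[0]+h],(k,k),interpolation=cv2.INTER_CUBIC)
cv2.imwrite("pics/p6.png",np.hstack([x(S,(300,190),40,400),x(W,(260,200),70,400)])[:,:,::-1])
E
```

```text
[-6.45782682  1.33889336 16.53926777] [-0.14741297  1.74157126 -0.14992743] [0.59988018 0.18596767 0.28490291] 0.6726636591978881
```

View pics/p6.png

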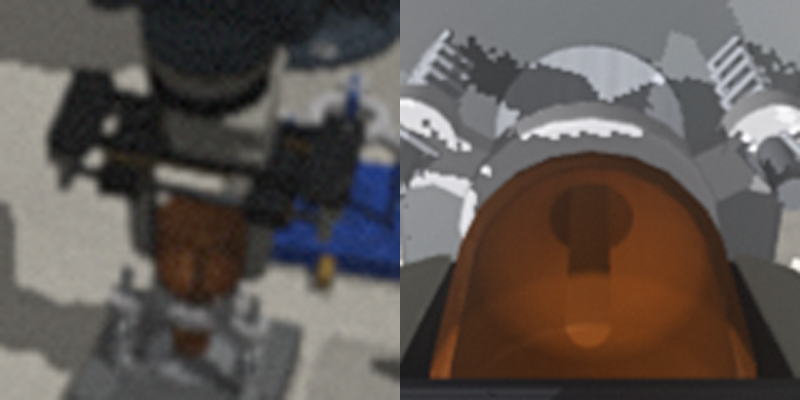

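The lugs have dropped well down their posts, and the jet stands inside the neck with its tip at (590,330). The fingers are clear of the posts. The force jumped from 8 N to about 17 N within the last millimetre, so the bottom stop has been reached. Handing in.

```bash
python3 -c "
from bench import manip
print(manip.hand_in()); s=manip.state(); print(s['t'],s['contact_force'],s['ee_pos'])"
```

```text
the job is handed in; nothing more can be done
None
the job is handed in; nothing more can be done
```

I handed the job in with the flask mouth down over the grey rinser's jet, gripped at 55 N and still pressed to the bottom of the ring's travel.

- **Grip and fit:** I gripped the flask across its sides in the stand, lifted it straight up, turned it and lowered it over the jet. The last wrist picture showed the jet inside the neck and the ring's lugs well down their posts.
- **Press:** Over the last millimetre of descent the upward force rose from about 8 N to 17 N, which I take as the bottom stop. The body middle was then about 124 mm above the bench, against 125 mm nominal. The ring's position itself was not read, only inferred from these.
- **Disagreements:** A steady sideways force of about 6 N came with the press. The free fit of the flask's pose from the top picture was poor, so I fixed its height at the stated 110 mm. The different views placed the ring up to 3 mm apart.
- **Other checks:** The first move call was refused as invalid input and moved nothing. The last reading was at about 9.7 s, and I saw no contact with the other items in the pictures I took. I could not read the state after handing in.

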